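# Set the strap cutter's fence with its handwheel

### The job

The strap cutter's fence has to be set to the next strap width. First lift the red keeper off the machine's hook, so that the handwheel is free, and stand it in the wooden caddy; then crank the handwheel round until the fence's pointer stands on the red clip of the scale. Do not push the fence itself, and leave the other things on the bench where they are.

Things in the scene. Friction and masses are not known exactly. Their poses are not given: they have to be found in the camera images.
- machine: green and grey bench strap cutter, bolted down. Origin on the bench top under the handwheel's vertical axis; y points from the column towards the wheel, z up. Base plate x -100..100, y -440..100 mm, 30 mm high; scale on its far (+x) edge, x 60..90, y -425..-205. All 'machine frame' numbers elsewhere are in these axes, in mm
- wheel (a joint): handwheel angle, rad, counter-clockwise from above positive, within -8..8 (enough). The brass peg stands in the machine frame at 45 deg + this angle from +x towards +y, the three black pegs at 90 deg steps. 1 rad moves the fence 6.366 mm (a turn 40 mm): counter-clockwise along machine +y, clockwise along -y. Friction 0.4 N m (6 N at a peg); no spring-back, no coasting
- pointer (a point): tip of the black pointer that the fence carries over the scale, 3 mm wide, at height 46 mm. The fence is a dark slide with an upright aluminium plate; in use it is moved only by the handwheel
- red_clip_mid (a point): centre of the red clip on the scale, 5 mm wide along the machine's y; its axes are parallel to the machine's. It lies 17 to 32 mm to one side of the scale's middle
- blue_clip_mid (a point): centre of the blue clip on the scale, same make, on the other side; not wanted now
- keeper: red flat bar hanging on the hook, foot between two pegs so that the wheel cannot turn. Origin: middle of lower end; z up, x width, y thickness (10 mm); hangs with the machine's axes, foot 100 mm above the bench. 145 mm tall: foot 30 wide to z 57; frame 44 wide to z 107 round an opening 24 wide, z 65..99, for the hook; grip tab 30 wide, z 107..145. About 0.16 kg
- caddy: open wooden caddy, 120 (x) x 85 (y) x 85 mm high, walls and floor 5 mm, empty, stands fast on the bench. Origin: centre of its underside, z up. The keeper may stand upright in it or lean on its rim
- spool_purple: thread spool, purple, 48 mm across, 72 mm tall; a bystander. Origin at the centre of its underside
- spool_white: thread spool, white, 48 mm across, 72 mm tall; a bystander. Origin at the centre of its underside
- cement_bottle: tall amber bottle, 60 mm across, 210 mm tall, standing close to the handwheel; a bystander. Origin at the centre of its underside
- polish_tin: flat tin with a pale label and lid, 80 mm across, 50 mm tall; a bystander. Origin at the centre of its underside
- hammer: hammer lying on the bench along its own x, about 0.3 m long; a bystander
- nail_pot: small terracotta pot, 70 mm across, 60 mm tall; a bystander. Origin at the centre of its underside
- shoe_last: wooden shoe last, about 240 x 62 mm and 83 mm high, lying along its own x; a bystander. Origin at its underside near the middle
- fence: the sliding fence, 50 mm along the machine's y, machine frame x -85 to 25, its plate's top 100 mm above the bench; origin under its middle, at height 42 mm, in line with the pointer along y
- hook (a point): on the axis of the hook's 8 mm bar, where the keeper hangs (machine frame 0, -70, 195). The bar leaves the column at y -95 along +y to y -56, then its tip turns up to 212 mm height, ending at y -48. To unhook: raise the keeper 18 to 24 mm, then draw it 40 mm or more along machine +y; then up and away
- column_top (a point): centre of the top of the green column, 110 (x) x 90 (y) mm, 235 mm high (machine frame x -55..55, y -185..-95). Pegs pass it with 17 mm to spare; the gripper does not fit between while it reaches down to the wheel. A small head on its far side (y -185..-232) is no higher
- wheel_axis (a point): point on the handwheel's axis at its top face, 85 mm above the bench. Steel wheel, 170 mm across; hub 40 mm across up to 93 mm height. Four upright pegs, 16 mm in diameter, 70 mm from the axis, tops 135 mm above the bench, to push the wheel round
Things that resemble listed ones, but are neither listed nor needed, are in the scene too. Of the things shaped like the keeper, the red one is meant.

How it is judged:
On the way, in this order (a step that is already met when the one before it is completed fails the run):
1. the keeper has been lifted clear of the hook (distance between keeper and hook above 0.16 m), for 0.1 s.
2. the keeper stands in the caddy and is let go (x of keeper in the frame of caddy between -0.055 and 0.055 m and y of keeper in the frame of caddy between -0.0375 and 0.0375 m and height (world z) of keeper below 0.03 m and contact force between keeper and the fingers below 0.1 N), for 0.2 s.
3. the pointer stands on the red clip (y of pointer in the frame of red_clip_mid between -0.0025 and 0.0025 m and x of keeper in the frame of caddy between -0.055 and 0.055 m and y of keeper in the frame of caddy between -0.0375 and 0.0375 m and height (world z) of keeper below 0.03 m), for 0.2 s.
At the end, for the whole second after the job is handed in: The keeper is in the caddy, its foot down (origin within the walls and lower than 30 mm above the bench) and at rest; the pointer is within 2.5 mm of the red clip's centre along the scale; the wheel is at rest (all of step 3 and linear speed of keeper below 0.02 m/s and velocity of joint wheel between -0.03 and 0.03 rad/s); the robot touches nothing.
It fails at once if a bystander is moved more than 20 mm (distance of any of spool_purple, spool_white, cement_bottle, polish_tin, hammer, nail_pot, shoe_last from where it was at the start of the episode above 0.02 m).
It fails at once if the robot pushes the fence itself with more than 2 N (contact force between fence and the fingers above 2 N or contact force between fence and the arm above 2 N).
It also fails if it takes over 72 s, if anything falls off the work surface, if the arm or the gripper's body presses on something with over 40 N, if the wrist force passes 120 N, or if a joint passes its speed limit or range.

### The arm

A 6-joint arm with a two-finger parallel gripper is mounted at the origin on the work surface. World frame = base frame: x ahead of the robot, y to its left, z up, the work surface at z = 0. Lengths are in m, angles in rad, forces in N, time in s.
With the tool pointing down it reaches from about 0.25 to 0.725 m from the base axis. Payload 4 kg.
Tool frame: the origin (TCP) lies at the very end of the fingers, on their centre line; the grasp point (between the pads) lies pinch_z behind it (pinch_z is the distance from the TCP to the grasp point, in m); z points along the fingers, y is the direction in which the jaws open and shut (so a half turn about z gives the same grasp; the last joint's range is limited). The gripper opens to 85 mm and grips with 20 to 120 N. Pads are 22 mm wide; open, the fingers measure 114 mm over their backs; the gripper's body (76 mm by 85 mm) begins 54 mm behind the grasp point. The pads swing forward as they close: fully open they stand 13 mm farther back than shut.
Start: joints at [-1.163, 0.241, 0.005, 1.335, 0, 1.571], TCP at [0.198, -0.459, 0.231] pointing down, gripper open.
Joint ranges: [-2.72, 2.72], [-1.05, 1.87], [-1.09, 1.28], [-1.99, 2.15], [-1.42, 1.44], [-3.14, 3.14]. Speed limits (rad/s): [2.79, 2.79, 3.14, 3.14, 3.14, 3.14].

### API

Orientations are given as a rotation vector (axis times angle).
In Python, from station import * gives the robot as it stands.
- The arm moves only by the shell command python3 -m inch 'ROWS' [FORCE]. ROWS is JSON, a list of rows, each an object of numbers: "fingers": the closure, from -1 (fully open) to 1 (shut); "dx", "dy", "dz": the shift along the world's x, y, z in cm; "turn": the turn about the world's z in degrees. In form: [{"fingers": .., "dx": .., "dy": .., "dz": .., "turn": ..}, ...]. A call has 1 to 20 rows; each row is the pose to reach, as a shift and turn from the pose commanded when the call began; what a row does not reach only later rows make up. A row lasts 1/8 s, in which the tool goes at most 62.5 mm and 10.7 degrees, less where a joint would pass 70% of its speed; a pose out of reach is approached as far as the arm can. A call with a gripper value outside its range is refused whole. The fingers move at their own pace and stop on an object; FORCE is the grip in N (left out, the last holds). Time passes only in rows, so rows that repeat a pose let the fingers close. It gives the time, the measured TCP pose, the force and the opening at its end, in the units of the state.
- get_state(): the state, without advancing time (a new reading comes with each control period).
- read_camera(name): name is "scene" or "top" or "wrist"; returns a dict with "image" (480x640x3 uint8, blue, green, red), "range_z" (480x640 float32, m along the optical axis (not along the pixel's ray), 0 where there is no reading), "fx", "fy", "cx", "cy" (pixels), "dist_coeffs" ([k1, k2, p1, p2, k3] as OpenCV has them; the pictures are not rectified), "extrinsics" (4x4, takes a point from world to camera coordinates). Camera axes: x right, y down, z forward; pixel columns grow to the right and rows downward; lengths in m; the calibration is good to about 2 mm. A picture is of the moment at which its call begins.
- finish_job(): hands the job in, once; it reports no verdict.
The state is a dict: "time": time; "q": joint angles; "qvel": joint speeds; "joint_efforts": joint torques, N m; "tcp_pos": TCP position; "tool_rot": TCP orientation; "contact_force": force on the tool from outside, world axes, zero at the start; "wrist_torque": the same for the moment, N m; "finger_gap": opening from 0.0 (shut) to 1.0 (fully open).
Only numpy, scipy, OpenCV 4.12 (cv2) and the standard library are available. Lean on these libraries where they do the work, as an engineer would, in place of code of your own. Each camera call takes 0.05 s, during which the arm holds its last target. There are 200 camera calls.

## Working session

There is one attempt and no reset: what is moved stays moved. The work goes in short steps, Python scripts to look and compute and a shell command to move; the robot and the scene stay as the last step left them, time stands still between calls to the robot, and variables do not carry over. Pictures are saved under pics/ and viewed, about 8 in all and at most 12, crops included, and the job is handed in when it is done.

```bash
mkdir -p pics; ls; cat > h.py <<'E'
from station import *
import numpy as np, cv2
def cam(n):
    c=read_camera(n); c['K']=np.array([[c['fx'],0,c['cx']],[0,c['fy'],c['cy']],[0,0,1.]]); c['D']=np.array(c['dist_coeffs'],float); c['E']=np.array(c['extrinsics']); return c
def ray(c,px):
    p=cv2.undistortPoints(np.array(px,float).reshape(-1,1,2),c['K'],c['D']).reshape(-1,2)
    R=c['E'][:3,:3];t=c['E'][:3,3]
    return -R.T@t,(np.c_[p,np.ones(len(p))])@R
def plane(c,px,z):
    o,d=ray(c,px); return o+d*((z-o[2])/d[:,2])[:,None]
def depth(c,px):
    o,d=ray(c,px); r=np.array([c['range_z'][int(round(v)),int(round(u))] for u,v in np.array(px).reshape(-1,2)]); return o+d*r[:,None]
def proj(c,P):
    R=c['E'][:3,:3];t=c['E'][:3,3]
    return cv2.projectPoints(np.array(P,float).reshape(-1,1,3),cv2.Rodrigues(R)[0],t,c['K'],c['D'])[0].reshape(-1,2)
E
python3 - <<'E'
from h import *
s=get_state(); print({k:np.round(v,3).tolist() for k,v in s.items()})
for n in ['top','scene']:
    c=cam(n); cv2.imwrite(f'pics/{n}0.png',c['image']); print(n,-c['E'][:3,:3].T@c['E'][:3,3],c['fx'],c['D'])
E
```

```text
pics
{'time': 0.0, 'q': [-1.163, 0.241, 0.004, 1.335, 0.0, 1.571], 'qvel': [0.001, -0.0, 0.001, 0.001, 0.001, 0.0], 'joint_efforts': [0.001, -37.232, 25.241, 0.017, 0.0, -0.0], 'tcp_pos': [0.198, -0.458, 0.23], 'tool_rot': [-3.075, -0.636, 0.001], 'contact_force': [0.002, 0.23, 0.7], 'wrist_torque': [0.043, -0.037, -0.0], 'finger_gap': 1.0}
top [0.26828838 0.00787001 1.47445109] 585.3713991549325 [-0.11817971  0.          0.          0.          0.        ]
scene [1.50259219 0.30365647 0.89714368] 535.3384578311322 [0.02265686 0.         0.         0.         0.        ]
```

View pics/top0.png

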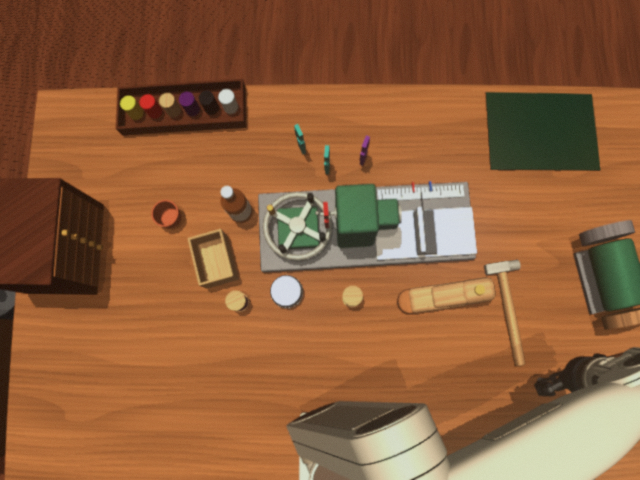

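View pics/scene0.png

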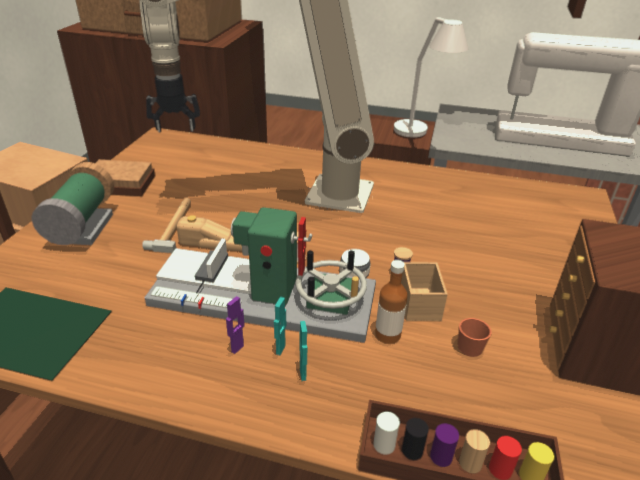

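Top view: the machine lies at about (260..475, 185..270) with the wheel on the left at (298,225). The red keeper is at (326,213), the red clip at (413,187), the blue clip at (430,187) and the caddy at (211,258). The keeper-shaped candidates are red (326,213), teal (299,138), teal (327,158) and purple (365,150). Only the first is red and hanging on the hook, so that is the one. Next I'll measure, with an enlarged crop to confirm.

```bash
python3 - <<'E'
from h import *
c=cam('top'); im=c['image']
crop=im[170:320,180:490]; cv2.imwrite('pics/crop1.png',cv2.resize(crop,None,fx=2.58,fy=2.58,interpolation=cv2.INTER_CUBIC))
P=plane(c,[(259,192),(469,183),(476,261),(263,271)],.03); print('plate',P.round(4).tolist(), np.linalg.norm(P[0]-P[1]),np.linalg.norm(P[1]-P[2]),np.linalg.norm(P[2]-P[3]))
print('hub',plane(c,[(298,225)],.093), depth(c,[(298,225),(357,205),(211,258)]).round(3).tolist())
hsv=cv2.cvtColor(im,cv2.COLOR_BGR2HSV)
red=((hsv[...,0]<5)|(hsv[...,0]>174))&(hsv[...,1]>190)&(hsv[...,2]>110)
blue=(hsv[...,0]>105)&(hsv[...,0]<128)&(hsv[...,1]>120)&(hsv[...,2]>60)
for nm,m in(('red',red),('blue',blue)):
    n,l,st,ce=cv2.connectedComponentsWithStats(m.astype(np.uint8))
    for i in range(1,n):
        if st[i,4]>4 and 170<ce[i][1]<320 and 250<ce[i][0]<500: print(nm,st[i].tolist(),ce[i].round(1),plane(c,[ce[i]],.04).round(4).tolist(),depth(c,[ce[i]]).round(3).tolist())
# caddy rim: by depth height
v,u=np.mgrid[170:320,180:490]; px=np.c_[u.ravel(),v.ravel()]
W=depth(c,px); 
def rect(m,nm):
    r=cv2.minAreaRect(W[m][:,:2].astype(np.float32)); print(nm,m.sum(),np.round(r[0],4),np.round(r[1],4),r[2])
rect((abs(W[:,2]-.085)<.008)&(px[:,0]<236)&(px[:,1]>225)&(px[:,1]<290),'caddy')
rect((abs(W[:,2]-.235)<.01),'column')
rect((abs(W[:,2]-.03)<.006)&(px[:,0]>255),'plate')
E
```

```text
plate [[0.6416, 0.2043, 0.03], [0.665, -0.3335, 0.03], [0.4636, -0.342, 0.03], [0.439, 0.1893, 0.03]] 0.5382508417735823 0.20165043093995538 0.5318081395720644
hub [[0.54304048 0.09925748 0.093     ]] [[0.543, 0.099, 0.091], [0.56, -0.038, 0.231], [0.475, 0.326, 0.008]]
red [325, 203, 2, 12, 20] [325.4 209.1] [[0.5943, 0.0343, 0.04]] [[0.548, 0.031, 0.242]]
caddy 425 [0.4681 0.3129] [0.1226 0.0852] 15.939488410949707
column 2282 [ 0.5551 -0.046 ] [0.1114 0.1628] 4.477466106414795
plate 6471 [ 0.5183 -0.0833] [0.5892 0.3537] 87.67670440673828
```

View pics/crop1.png

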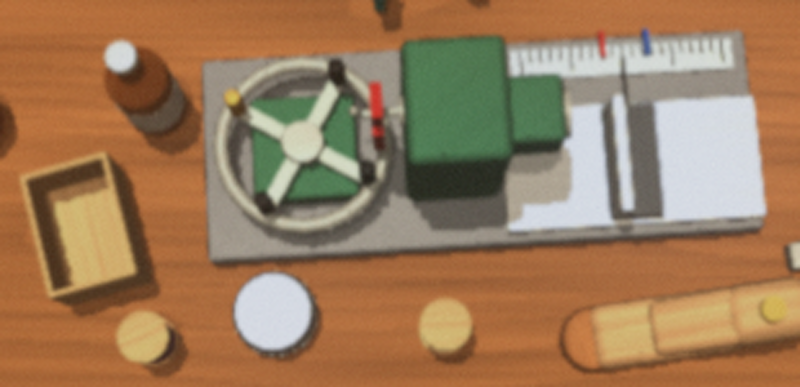

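Confirmed: the red bar hangs at the hook. The crop shows keeper (376,115), red clip (602,43), blue clip (647,42) and pointer (625,75). Machine: wheel axis (0.544, 0.099), yaw about 2.6°. That puts the hook at (0.547, 0.029), and depth gives the keeper at (0.548, 0.031), so they agree. Caddy at (0.468, 0.313), yaw about 15°.

```bash
python3 -m inch '[{"fingers":-1,"dx":0,"dy":0,"dz":6,"turn":0},{"fingers":-1,"dx":4,"dy":6,"dz":12,"turn":10},{"fingers":-1,"dx":34.8,"dy":48.8,"dz":12,"turn":69},{"fingers":-1,"dx":34.8,"dy":48.8,"dz":12,"turn":69},{"fingers":-1,"dx":34.8,"dy":48.8,"dz":12,"turn":69},{"fingers":-1,"dx":34.8,"dy":48.8,"dz":12,"turn":69},{"fingers":-1,"dx":34.8,"dy":48.8,"dz":12,"turn":69},{"fingers":-1,"dx":34.8,"dy":48.8,"dz":12,"turn":69},{"fingers":-1,"dx":34.8,"dy":48.8,"dz":12,"turn":69},{"fingers":-1,"dx":34.8,"dy":48.8,"dz":12,"turn":69},{"fingers":-1,"dx":34.8,"dy":48.8,"dz":12,"turn":69},{"fingers":-1,"dx":34.8,"dy":48.8,"dz":12,"turn":69},{"fingers":-1,"dx":34.8,"dy":48.8,"dz":12,"turn":69},{"fingers":-1,"dx":34.8,"dy":48.8,"dz":12,"turn":69}]'
python3 - <<'E'
from h import *
import station; print([ (k,v) for k,v in vars(station).items() if 'pinch' in k.lower()])
s=get_state(); print(s['time'],np.round(s['tcp_pos'],4),np.round(s['tool_rot'],3),np.round(s['q'],2))
R=cv2.Rodrigues(np.array(s['tool_rot']))[0]; print('jaw',R[:,1].round(3))
c=cam('wrist'); cv2.imwrite('pics/w1.png',c['image']); print('camera',-c['E'][:3,:3].T@c['E'][:3,3], c['fx'])
hsv=cv2.cvtColor(c['image'],cv2.COLOR_BGR2HSV)
m=((hsv[...,0]<5)|(hsv[...,0]>174))&(hsv[...,1]>170)&(hsv[...,2]>80)
n,l,st,ce=cv2.connectedComponentsWithStats(m.astype(np.uint8))
for i in range(1,n):
    if st[i,4]>60: print(st[i].tolist(),ce[i].round(1)); v,u=np.where(l==i); W=depth(c,np.c_[u,v]); t=W[W[:,2]>W[:,2].max()-.012]; print(W.min(0).round(4),W.max(0).round(4),'top',np.median(t,0).round(4), np.percentile(t,[3,97],axis=0).round(4).tolist())
E
```

```text
time: 1.9
tcp_pos: [0.5457, 0.0279, 0.3516]
tool_rot: [2.177, 2.265, -0.0]
contact_force: [0.2, -0.1, 0.3]
finger_gap: 1.001
[('pinch_z', 0.0187)]
1.9 [0.5457 0.0279 0.3516] [ 2.177  2.265 -0.   ] [ 0.05  0.33  0.43  1.67 -0.    1.58]
jaw [0.999 0.04  0.   ]
camera [0.54294013 0.10241625 0.49531108] 414.5904744921636
[298, 192, 63, 55, 2400] [329.3 222.9]
[0.5216 0.0038 0.0926] [0.5833 0.1024 0.4953] top [0.5429 0.1024 0.4953] [[0.5429, 0.1024, 0.4953], [0.5429, 0.1024, 0.4953]]
```

View pics/w1.png

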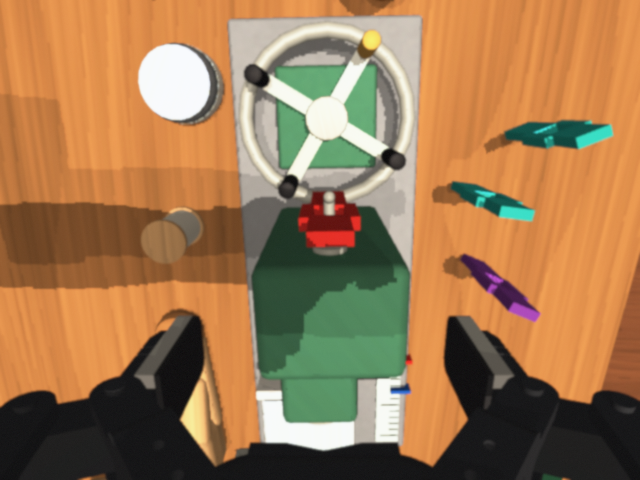

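The wrist view shows the red tab at (330,235) on the hook in front of the column, the hub at (327,117) and the brass peg at (371,41). I'll check the positions at known heights.

```bash
python3 - <<'E'
from h import *
c=cam('wrist')
a=lambda px,z:print(px,z,plane(c,px,z).round(4).tolist())
a([(305,245),(355,245),(330,245)],.245)
a([(327,117)],.093); a([(371,38),(256,74),(397,160),(288,187)],.135)
a([(256,377),(406,378),(254,273),(408,272)],.235)
a([(230,20),(421,16)],.03)
m=c['range_z']; hsv=cv2.cvtColor(c['image'],cv2.COLOR_BGR2HSV)
red=((hsv[...,0]<5)|(hsv[...,0]>174))&(hsv[...,1]>170)&(hsv[...,2]>80)&(m>0)
v,u=np.where(red); k=(v>185)&(v<260)&(u>290)&(u<370); W=depth(c,np.c_[u,v][k]); t=W[(W[:,2]>.21)&(W[:,2]<.26)]
print(len(t),np.median(t,0).round(4),np.percentile(t,[3,97],axis=0).round(4).tolist())
E
```

```text
[(305, 245), (355, 245), (330, 245)] 0.245 [[0.5345, 0.0238, 0.245], [0.5662, 0.025, 0.245], [0.5504, 0.0244, 0.245]]
[(327, 117)] 0.093 [[0.5465, 0.1017, 0.093]]
[(371, 38), (256, 74), (397, 160), (288, 187)] 0.135 [[0.5786, 0.1637, 0.135], [0.4871, 0.1331, 0.135], [0.6077, 0.0688, 0.135], [0.5146, 0.0417, 0.135]]
[(256, 377), (406, 378), (254, 273), (408, 272)] 0.235 [[0.501, -0.0821, 0.235], [0.611, -0.0787, 0.235], [0.5004, -0.0005, 0.235], [0.6039, 0.0043, 0.235]]
[(230, 20), (421, 16)] 0.03 [[0.4445, 0.1929, 0.03], [0.6383, 0.2044, 0.03]]
1318 [0.5497 0.0329 0.2451] [[0.5358, 0.0246, 0.2128], [0.5638, 0.0346, 0.2471]]
```

```bash
python3 -m inch '[{"fingers":-1,"dx":0.4,"dy":0.25,"dz":-4,"turn":0.3},{"fingers":-1,"dx":0.4,"dy":0.25,"dz":-9,"turn":0.3},{"fingers":-1,"dx":0.4,"dy":0.25,"dz":-12.5,"turn":0.3},{"fingers":-1,"dx":0.4,"dy":0.25,"dz":-14.2,"turn":0.3},{"fingers":-1,"dx":0.4,"dy":0.25,"dz":-14.2,"turn":0.3},{"fingers":1,"dx":0.4,"dy":0.25,"dz":-14.2,"turn":0.3},{"fingers":1,"dx":0.4,"dy":0.25,"dz":-14.2,"turn":0.3},{"fingers":1,"dx":0.4,"dy":0.25,"dz":-14.2,"turn":0.3},{"fingers":1,"dx":0.4,"dy":0.25,"dz":-14.2,"turn":0.3},{"fingers":1,"dx":0.4,"dy":0.25,"dz":-14.2,"turn":0.3},{"fingers":1,"dx":0.4,"dy":0.25,"dz":-14.2,"turn":0.3}]' 50
```

```text
time: 3.38
tcp_pos: [0.5507, 0.0315, 0.2103]
tool_rot: [2.168, 2.272, 0.002]
contact_force: [-0.5, -1.1, 5.4]
finger_gap: 0.34
```

```bash
python3 -m inch '[{"fingers":1,"dx":0,"dy":0,"dz":1,"turn":0},{"fingers":1,"dx":0,"dy":0,"dz":2.1,"turn":0},{"fingers":1,"dx":0,"dy":0,"dz":2.1,"turn":0},{"fingers":1,"dx":-0.1,"dy":2,"dz":2.1,"turn":0},{"fingers":1,"dx":-0.2,"dy":4,"dz":2.1,"turn":0},{"fingers":1,"dx":-0.25,"dy":5.2,"dz":2.1,"turn":0},{"fingers":1,"dx":-0.25,"dy":5.2,"dz":2.1,"turn":0}]'
python3 - <<'E'
from h import *
print(np.round(get_state()['contact_force'],1))
c=cam('wrist'); cv2.imwrite('pics/w2.png',c['image'])
c=cam('scene'); cv2.imwrite('pics/s2.png',cv2.resize(c['image'][150:400,130:480],None,fx=2.2,fy=2.2))
E
```

```text
time: 4.25
tcp_pos: [0.5475, 0.085, 0.2301]
tool_rot: [-2.166, -2.275, 0.001]
contact_force: [-0.1, -0.4, -1.3]
finger_gap: 0.341
[-0.1 -0.4 -1.3]
```

View pics/s2.png

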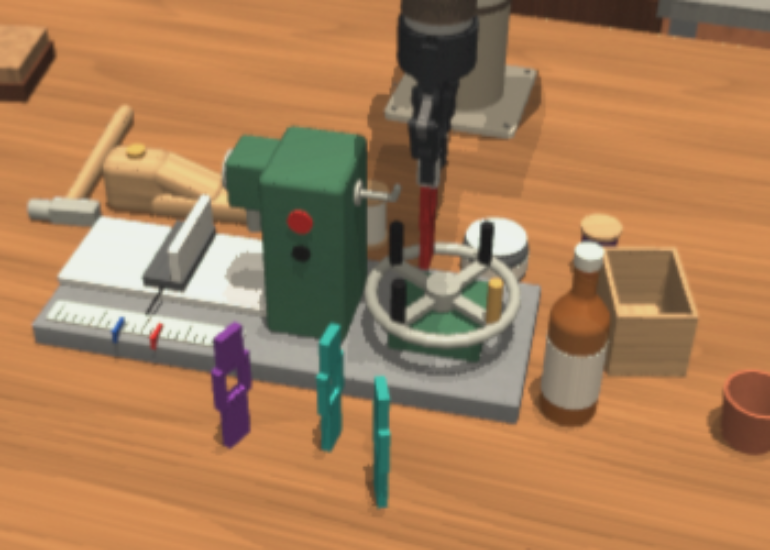

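Lifted off the hook: the keeper at (428,230) is in the jaws and clear of the hook at (380,193). Now up and over to above the caddy.

```bash
python3 -m inch '[{"fingers":1,"dx":0,"dy":0,"dz":6,"turn":0},{"fingers":1,"dx":0,"dy":0,"dz":12,"turn":0},{"fingers":1,"dx":0,"dy":0,"dz":17,"turn":0},{"fingers":1,"dx":-1.5,"dy":5,"dz":17,"turn":4},{"fingers":1,"dx":-3.5,"dy":10.5,"dz":17,"turn":8},{"fingers":1,"dx":-5.5,"dy":16,"dz":17,"turn":12},{"fingers":1,"dx":-7.8,"dy":22.8,"dz":17,"turn":12},{"fingers":1,"dx":-7.8,"dy":22.8,"dz":17,"turn":12},{"fingers":1,"dx":-7.8,"dy":22.8,"dz":17,"turn":12},{"fingers":1,"dx":-7.8,"dy":22.8,"dz":17,"turn":12}]'
python3 - <<'E'
from h import *
c=cam('wrist'); cv2.imwrite('pics/w3.png',c['image']); np.save('w3r.npy',c['range_z'])
v,u=np.mgrid[0:480:2,0:640:2]; px=np.c_[u.ravel(),v.ravel()]; W=depth(c,px)
def rect(m,nm):
    r=cv2.minAreaRect(W[m][:,:2].astype(np.float32)); print(nm,m.sum(),np.round(r[0],4),np.round(r[1],4),r[2])
near=np.hypot(W[:,0]-.468,W[:,1]-.313)<.09
rect((abs(W[:,2]-.085)<.006)&near,'caddy rim')
m=(W[:,2]>.195)&(W[:,2]<.22)&(W[:,0]>.5)&(W[:,1]>.18);print('bottle cap',m.sum(),W[m].mean(0) if m.any() else '')
E
```

```text
time: 5.6
tcp_pos: [0.4705, 0.3101, 0.4005]
tool_rot: [1.922, 2.484, -0.0]
contact_force: [1.5, -1.0, -1.2]
finger_gap: 0.341
caddy rim 449 [0.4683 0.3109] [0.1202 0.0856] 16.12317657470703
bottle cap 217 [0.59585995 0.25452208 0.2092121 ]
```

View pics/w3.png

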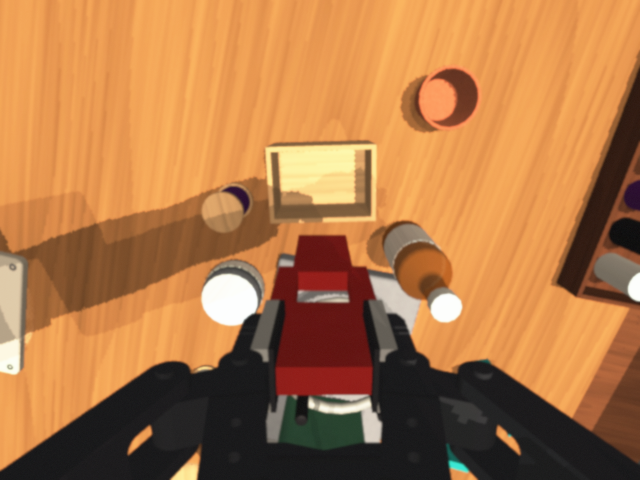

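The picture shows the keeper held upright at (325,320) and an empty caddy at (322,182). The rim measures 120×86 mm at (0.468, 0.311), yaw 16°, and the bottle at (0.596, 0.255) is clear. Lowering now.

```bash
python3 -m inch '[{"fingers":1,"dx":-0.2,"dy":0.05,"dz":0,"turn":1},{"fingers":1,"dx":-0.2,"dy":0.05,"dz":-5,"turn":1},{"fingers":1,"dx":-0.2,"dy":0.05,"dz":-10,"turn":1},{"fingers":1,"dx":-0.2,"dy":0.05,"dz":-15,"turn":1},{"fingers":1,"dx":-0.2,"dy":0.05,"dz":-20,"turn":1},{"fingers":1,"dx":-0.2,"dy":0.05,"dz":-24,"turn":1},{"fingers":1,"dx":-0.2,"dy":0.05,"dz":-26.5,"turn":1},{"fingers":1,"dx":-0.2,"dy":0.05,"dz":-27.6,"turn":1},{"fingers":1,"dx":-0.2,"dy":0.05,"dz":-28.2,"turn":1},{"fingers":1,"dx":-0.2,"dy":0.05,"dz":-28.2,"turn":1},{"fingers":1,"dx":-0.2,"dy":0.05,"dz":-28.2,"turn":1}]'
```

```text
time: 7.02
tcp_pos: [0.4685, 0.3124, 0.1195]
tool_rot: [1.898, 2.503, 0.003]
contact_force: [0.9, 0.3, -1.2]
finger_gap: 0.344
```

```bash
python3 -m inch '[{"fingers":1,"dx":0,"dy":0,"dz":-0.3,"turn":0},{"fingers":1,"dx":0,"dy":0,"dz":-0.5,"turn":0},{"fingers":1,"dx":0,"dy":0,"dz":-0.5,"turn":0}]'
```

```text
time: 7.4
tcp_pos: [0.4684, 0.3126, 0.1155]
tool_rot: [1.897, 2.503, 0.005]
contact_force: [-1.5, -0.9, 9.0]
finger_gap: 0.343
```

Foot is on the floor (9 N up). Releasing, then rising.

```bash
python3 -m inch '[{"fingers":1,"dx":0,"dy":0,"dz":0.2,"turn":0},{"fingers":0.0,"dx":0,"dy":0,"dz":0.2,"turn":0},{"fingers":-0.5,"dx":0,"dy":0,"dz":0.2,"turn":0},{"fingers":-1,"dx":0,"dy":0,"dz":0.2,"turn":0},{"fingers":-1,"dx":0,"dy":0,"dz":0.2,"turn":0},{"fingers":-1,"dx":0,"dy":0,"dz":0.2,"turn":0},{"fingers":-1,"dx":0,"dy":0,"dz":2,"turn":0},{"fingers":-1,"dx":0,"dy":0,"dz":7,"turn":0},{"fingers":-1,"dx":0,"dy":0,"dz":13,"turn":0},{"fingers":-1,"dx":0,"dy":0,"dz":19,"turn":0},{"fingers":-1,"dx":0,"dy":0,"dz":25,"turn":0},{"fingers":-1,"dx":0,"dy":0,"dz":28,"turn":0},{"fingers":-1,"dx":0,"dy":0,"dz":28,"turn":0}]'
python3 - <<'E'
from h import *
c=cam('wrist'); t=cam('top'); cv2.imwrite('pics/t4.png',t['image'])
a=cv2.resize(c['image'],(480,360)); b=cv2.resize(t['image'][190:310,170:290],(360,360)); 
cv2.imwrite('pics/m4.png',np.hstack([b,a])[:, :800])
for d in (t,c):
    hsv=cv2.cvtColor(d['image'],cv2.COLOR_BGR2HSV); m=((hsv[...,0]<5)|(hsv[...,0]>174))&(hsv[...,1]>170)&(hsv[...,2]>70)&(d['range_z']>0)
    v,u=np.where(m); W=depth(d,np.c_[u,v]); k=np.hypot(W[:,0]-.468,W[:,1]-.312)<.08; W=W[k]; print(len(W)); 
    if len(W): print(np.percentile(W,[2,50,98],axis=0).round(3).tolist())
print(get_state()['tcp_pos'])
E
```

```text
time: 9.02
tcp_pos: [0.4687, 0.3126, 0.3964]
tool_rot: [1.897, 2.502, 0.01]
contact_force: [0.0, -0.2, -1.1]
finger_gap: 0.999
51
[[0.454, 0.305, 0.113], [0.468, 0.309, 0.15], [0.482, 0.316, 0.153]]
955
[[0.449, 0.303, 0.029], [0.467, 0.312, 0.121], [0.486, 0.318, 0.152]]
[0.46782128 0.31202442 0.39255793]
```

View pics/m4.png

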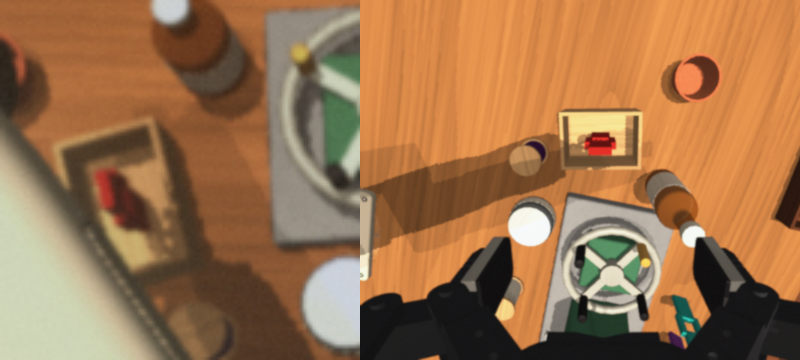

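Keeper stands upright in the caddy (top at 0.15 m, centred at (0.467, 0.31)). In the right half it sits at (600,145) inside the caddy. Next, a close look at the scale with the wrist camera.

```bash
python3 -m inch '[{"fingers":-1,"dx":2,"dy":-6,"dz":0,"turn":-6},{"fingers":-1,"dx":4,"dy":-12,"dz":0,"turn":-13},{"fingers":-1,"dx":6,"dy":-18,"dz":0,"turn":-13},{"fingers":-1,"dx":7,"dy":-24,"dz":0,"turn":-13},{"fingers":-1,"dx":9,"dy":-30,"dz":0,"turn":-13},{"fingers":-1,"dx":11,"dy":-36,"dz":-2,"turn":-13},{"fingers":-1,"dx":13,"dy":-42,"dz":-4,"turn":-13},{"fingers":-1,"dx":13,"dy":-43,"dz":-5,"turn":-13},{"fingers":-1,"dx":13,"dy":-43,"dz":-5,"turn":-13},{"fingers":-1,"dx":13,"dy":-43,"dz":-5,"turn":-13},{"fingers":-1,"dx":13,"dy":-43,"dz":-5,"turn":-13}]'
python3 - <<'E'
from h import *
import pickle
c=cam('wrist'); pickle.dump(c,open('w5.pkl','wb')); 
p=proj(c,[(.632,-.187,.04)])[0]; print(p)
x,y=int(np.clip(p[0],130,510)),int(np.clip(p[1],90,390)); cv2.imwrite('pics/w5.png',cv2.resize(c['image'][y-90:y+90,x-130:x+130],None,fx=3,fy=3)); print(x-130,y-90)
E
```

```text
time: 10.5
tcp_pos: [0.5979, -0.1162, 0.3446]
tool_rot: [2.165, 2.274, 0.002]
contact_force: [0.1, 0.7, -0.9]
finger_gap: 1.0
[349.41014968 250.89685673]
219 160
```

View pics/w5.png

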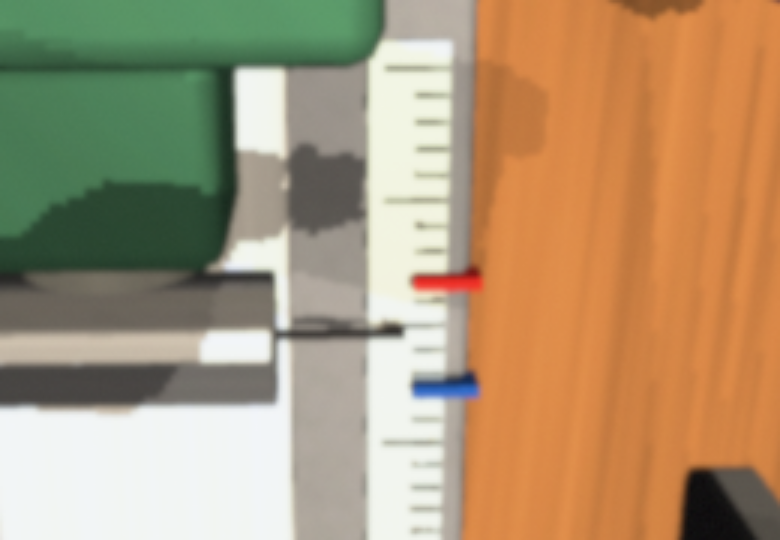

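Crop shows the red clip centre at (447,282), the blue clip at (445,387), the pointer tip at (403,330) and 10 mm ticks. Converting to machine y.

```bash
python3 - <<'E'
from h import *
import pickle
c=pickle.load(open('w5.pkl','rb')); f=lambda x,y:((x+.5)/3-.5+219,(y+.5)/3-.5+160)
im=c['image'];hsv=cv2.cvtColor(im,cv2.COLOR_BGR2HSV)
red=((hsv[...,0]<6)|(hsv[...,0]>172))&(hsv[...,1]>150)&(hsv[...,2]>80); blue=(hsv[...,0]>100)&(hsv[...,0]<130)&(hsv[...,1]>120)
B={}
for n,m in(('red',red),('blue',blue)):
    m=m.copy(); m[:, :340]=0;m[:,390:]=0;m[:220]=0;m[320:]=0; v,u=np.where(m); B[n]=(u.mean(),v.mean()); print(n,B[n],len(u),depth(c,[B[n]]).round(4))
ax=plane(c,[(0,0)],0)[0]
th=np.deg2rad(2.6); o=np.array([.5455,.1005])
M=lambda P:np.c_[(P[:,:2]-o)@[np.cos(th),np.sin(th)],(P[:,:2]-o)@[-np.sin(th),np.cos(th)]]*1000
for z in(.034,.040,.046): print(z,'red,blue',M(plane(c,[B['red'],B['blue']],z)).round(1).tolist())
print('depth z',depth(c,[f(447,282),f(425,240),f(340,332),f(403,330)]).round(4).tolist())
print('ptr',M(plane(c,[f(403,329),f(280,333)],.046)).round(1).tolist())
print('scale start,ticks',M(plane(c,[f(420,42),f(410,67),f(410,200),f(410,442)],.032)).round(1).tolist())
E
```

```text
red (np.float64(369.1296296296296), np.float64(253.4537037037037)) 108 [[ 0.6543 -0.1881  0.0426]]
blue (np.float64(367.7395833333333), np.float64(289.0208333333333)) 96 [[ 0.6563 -0.2319  0.0424]]
0.034 red,blue [[96.7, -296.1], [96.7, -340.7]]
0.04 red,blue [[95.9, -294.1], [95.9, -338.1]]
0.046 red,blue [[95.2, -292.1], [95.2, -335.5]]
depth z [[0.6525, -0.188, 0.0441], [0.6438, -0.174, 0.0368], [0.6132, -0.2085, 0.0479], [0.6367, -0.2055, 0.0507]]
ptr [[77.5, -311.2], [30.8, -313.0]]
scale start,ticks [[82.1, -204.6], [78.7, -213.8], [80.0, -264.3], [82.7, -365.2]]
```

Machine-frame y: red −293, blue −337 (their mean is −315, the scale's middle, as it should be), pointer −311. The fence must move about +18 mm, i.e. about 160° counter-clockwise. I'll grip the black peg at world angle 333° and carry it round the side away from the column, turning the tool with it.

```bash
python3 -m inch '[{"fingers":-1,"dx":1,"dy":6,"dz":-2,"turn":10},{"fingers":-0.2,"dx":1,"dy":12,"dz":-4,"turn":20},{"fingers":-0.2,"dx":1,"dy":18,"dz":-4,"turn":30},{"fingers":-0.2,"dx":1,"dy":18.5,"dz":-4,"turn":38},{"fingers":-0.2,"dx":1,"dy":18.5,"dz":-4,"turn":38},{"fingers":-0.2,"dx":1,"dy":18.5,"dz":-4,"turn":38},{"fingers":-0.2,"dx":1,"dy":18.5,"dz":-4,"turn":38}]'
python3 - <<'E'
from h import *
s=get_state(); print(np.round(s['q'],2),s['tcp_pos'])
R=cv2.Rodrigues(np.array(s['tool_rot']))[0]; print('jaw deg',np.degrees(np.arctan2(R[1,1],R[0,1])))
c=cam('wrist'); print(proj(c,[(.6083,.0692,.135),(.5465,.1015,.093)]).round(0)); cv2.imwrite('pics/w6.png',c['image'])
t=cam('top'); cv2.imwrite('pics/t6.png',t['image'])
E
```

```text
time: 11.42
tcp_pos: [0.6079, 0.0661, 0.3037]
tool_rot: [1.314, 2.853, 0.0]
contact_force: [-0.1, 0.6, -0.5]
finger_gap: 0.602
[ 0.11  0.46  0.51  1.62 -0.    0.97] [0.60787266 0.0660814  0.30366028]
jaw deg 40.522028325889124
[[326. 214.]
 [295. 126.]]
```

View pics/w6.png

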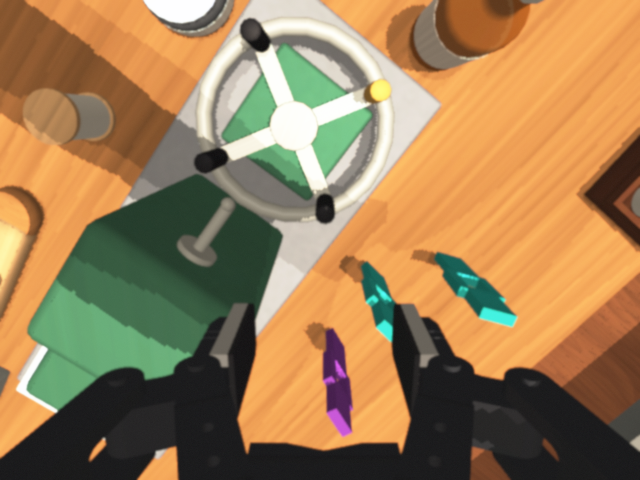

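Peg top at (325,210), against a projection of (326,214), so it is on target. The finger path clears the column at lower left. Descend and close.

```bash
python3 -m inch '[{"fingers":-0.2,"dx":0,"dy":0,"dz":-5,"turn":0},{"fingers":-0.2,"dx":0,"dy":0.1,"dz":-10,"turn":0},{"fingers":-0.2,"dx":0,"dy":0.1,"dz":-15,"turn":0},{"fingers":-0.2,"dx":0,"dy":0.1,"dz":-18.5,"turn":0},{"fingers":-0.2,"dx":0,"dy":0.1,"dz":-20.5,"turn":0},{"fingers":-0.2,"dx":0,"dy":0.1,"dz":-20.5,"turn":0},{"fingers":1,"dx":0,"dy":0.1,"dz":-20.5,"turn":0},{"fingers":1,"dx":0,"dy":0.1,"dz":-20.5,"turn":0},{"fingers":1,"dx":0,"dy":0.1,"dz":-20.5,"turn":0},{"fingers":1,"dx":0,"dy":0.1,"dz":-20.5,"turn":0},{"fingers":1,"dx":0,"dy":0.1,"dz":-20.5,"turn":0}]' 25
python3 - <<'E'
import numpy as np
a0=np.arctan2(.0692-.1015,.6083-.5465)
for d in range(0,161,8):
    a=a0+np.radians(d); print(d,np.round(7*np.array([np.cos(a)-np.cos(a0),np.sin(a)-np.sin(a0)]),2))
E
```

```text
time: 12.9
tcp_pos: [0.6081, 0.0674, 0.0988]
tool_rot: [1.311, 2.853, -0.001]
contact_force: [2.5, -2.9, 5.0]
finger_gap: 0.181
0 [0. 0.]
8 [0.39 0.89]
16 [0.65 1.84]
24 [0.78 2.8 ]
32 [0.78 3.78]
40 [0.63 4.75]
48 [0.36 5.68]
56 [-0.05  6.57]
64 [-0.57  7.4 ]
72 [-1.2   8.14]
80 [-1.93  8.79]
88 [-2.75  9.33]
96 [-3.63  9.75]
104 [-4.56 10.05]
112 [-5.52 10.21]
120 [-6.5  10.24]
128 [-7.47 10.13]
136 [-8.41  9.88]
144 [-9.32  9.51]
152 [-10.16   9.02]
160 [-10.92   8.41]
```

Peg gripped (gap 15.4 mm). Crank the first 80°.

```bash
python3 -m inch '[{"fingers":1,"dx":0.39,"dy":0.89,"dz":0,"turn":8},{"fingers":1,"dx":0.65,"dy":1.84,"dz":0,"turn":16},{"fingers":1,"dx":0.78,"dy":2.8,"dz":0,"turn":24},{"fingers":1,"dx":0.78,"dy":3.78,"dz":0,"turn":32},{"fingers":1,"dx":0.63,"dy":4.75,"dz":0,"turn":40},{"fingers":1,"dx":0.36,"dy":5.68,"dz":0,"turn":48},{"fingers":1,"dx":-0.05,"dy":6.57,"dz":0,"turn":56},{"fingers":1,"dx":-0.57,"dy":7.4,"dz":0,"turn":64},{"fingers":1,"dx":-1.2,"dy":8.14,"dz":0,"turn":72},{"fingers":1,"dx":-1.93,"dy":8.79,"dz":0,"turn":80},{"fingers":1,"dx":-1.93,"dy":8.79,"dz":0,"turn":80}]'
python3 - <<'E'
from h import *
s=get_state(); print(np.round(s['q'],2),np.round(s['contact_force'],1)); p=s['tcp_pos'][:2]-np.array([.5465,.1015]); print(np.hypot(*p),np.degrees(np.arctan2(p[1],p[0])))
E
```

```text
time: 14.28
tcp_pos: [0.589, 0.1573, 0.0988]
tool_rot: [-0.83, 3.027, 0.003]
contact_force: [3.4, 3.2, 3.9]
finger_gap: 0.184
[ 0.26  0.54  0.09  1.12  0.   -0.28] [3.4 3.2 3.9]
0.07018704556349889 52.698018242435765
```

```bash
python3 -m inch '[{"fingers":1,"dx":-0.82,"dy":0.54,"dz":0,"turn":8},{"fingers":1,"dx":-1.7,"dy":0.96,"dz":0,"turn":16},{"fingers":1,"dx":-2.63,"dy":1.26,"dz":0,"turn":24},{"fingers":1,"dx":-3.59,"dy":1.42,"dz":0,"turn":32},{"fingers":1,"dx":-4.57,"dy":1.45,"dz":0,"turn":40},{"fingers":1,"dx":-5.54,"dy":1.34,"dz":0,"turn":48},{"fingers":1,"dx":-6.48,"dy":1.09,"dz":0,"turn":56},{"fingers":1,"dx":-7.39,"dy":0.72,"dz":0,"turn":64},{"fingers":1,"dx":-8.23,"dy":0.23,"dz":0,"turn":72},{"fingers":1,"dx":-8.23,"dy":0.23,"dz":0,"turn":72},{"fingers":1,"dx":-8.23,"dy":0.23,"dz":0,"turn":72}]'
python3 - <<'E'
from h import *
s=get_state(); print(np.round(s['q'],2),np.round(s['contact_force'],1)); p=s['tcp_pos'][:2]-np.array([.5465,.1015]); print(np.hypot(*p),np.degrees(np.arctan2(p[1],p[0])))
t=cam('top'); cv2.imwrite('pics/t7.png',t['image']); x,y=380,160
cv2.imwrite('pics/t7c.png',cv2.resize(t['image'][165:265,230:480],None,fx=3.2,fy=3.2,interpolation=cv2.INTER_CUBIC))
c=cam('scene'); cv2.imwrite('pics/s7.png',c['image'])
E
```

```text
time: 15.65
tcp_pos: [0.5051, 0.1598, 0.0988]
tool_rot: [-2.451, 1.962, 0.006]
contact_force: [-1.6, 3.8, 6.3]
finger_gap: 0.179
[ 0.3   0.39 -0.14  1.04  0.   -1.49] [-1.6  3.8  6.3]
0.07153764116816717 125.35858822981946
```

View pics/t7c.png

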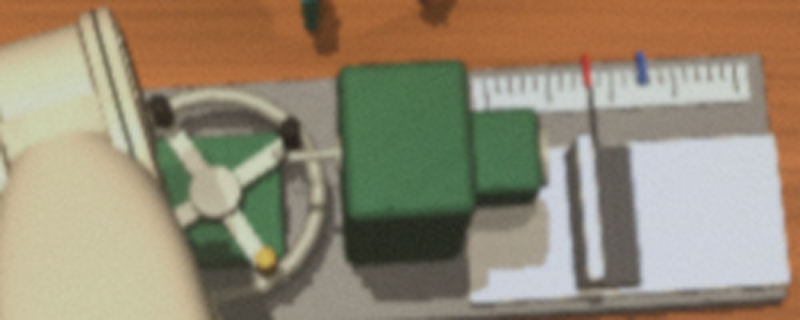

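The pointer now nearly meets the red clip (586,85 against 587,70). I'll release the peg and look from the scale's other side, which also cancels the height parallax of the first look.

```bash
python3 -m inch '[{"fingers":0.5,"dx":0,"dy":0,"dz":0,"turn":0},{"fingers":-0.2,"dx":0,"dy":0,"dz":0,"turn":0},{"fingers":-0.2,"dx":0,"dy":0,"dz":0,"turn":0},{"fingers":-0.2,"dx":0,"dy":0,"dz":3,"turn":0},{"fingers":-0.2,"dx":0,"dy":0,"dz":9,"turn":0},{"fingers":-0.2,"dx":0,"dy":0,"dz":15,"turn":0},{"fingers":-0.2,"dx":0,"dy":0,"dz":21,"turn":0},{"fingers":-0.2,"dx":0,"dy":-3,"dz":25,"turn":-5},{"fingers":-0.2,"dx":1,"dy":-9,"dz":25,"turn":-11},{"fingers":-0.2,"dx":3,"dy":-15,"dz":25,"turn":-11},{"fingers":-0.2,"dx":5,"dy":-21,"dz":25,"turn":-11},{"fingers":-0.2,"dx":7,"dy":-27,"dz":25,"turn":-11},{"fingers":-0.2,"dx":8,"dy":-33,"dz":25,"turn":-11},{"fingers":-0.2,"dx":9,"dy":-39,"dz":25,"turn":-11},{"fingers":-0.2,"dx":9.5,"dy":-41,"dz":25,"turn":-11},{"fingers":-0.2,"dx":9.5,"dy":-41,"dz":25,"turn":-11},{"fingers":-0.2,"dx":9.5,"dy":-41,"dz":25,"turn":-11}]'
python3 - <<'E'
from h import *
import pickle
c=cam('wrist'); pickle.dump(c,open('w8.pkl','wb'))
p=proj(c,[(.64,-.188,.043)])[0]; x,y=int(np.clip(p[0],80,560)),int(np.clip(p[1],60,420)); print(p,x-80,y-60)
cv2.imwrite('pics/w8.png',cv2.resize(c['image'][y-60:y+60,x-80:x+80],None,fx=5,fy=5,interpolation=cv2.INTER_CUBIC))
E
```

```text
time: 17.88
tcp_pos: [0.601, -0.251, 0.3481]
tool_rot: [-2.254, 2.188, 0.002]
contact_force: [-0.3, -0.3, 0.7]
finger_gap: 0.601
[287.71052672 242.24879365] 207 182
```

View pics/w8.png

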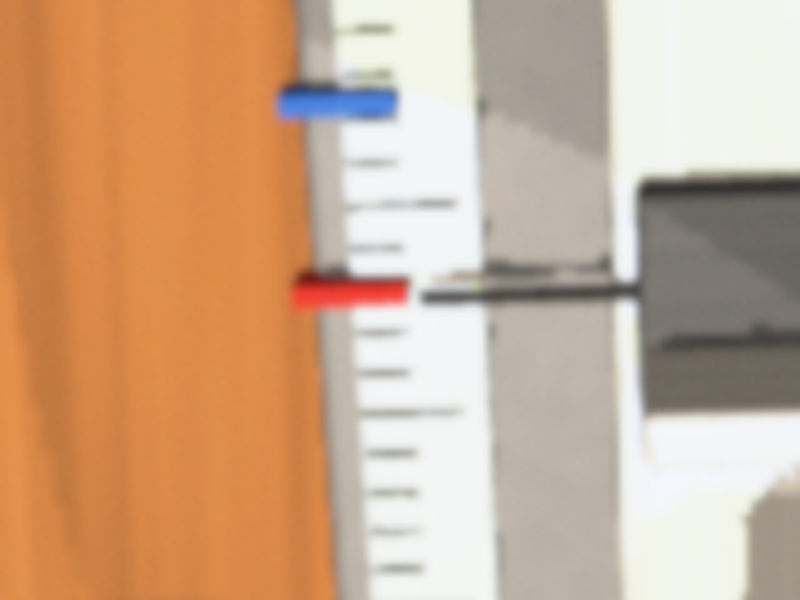

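Image up is machine −y here. The red clip's top face is centred at about (350,293) and the pointer tip is at (422,296). The clip's height comes from intersecting the two opposite views; then I compare the pointer.

```bash
python3 - <<'E'
from h import *
import pickle
A=pickle.load(open('w5.pkl','rb'));B=pickle.load(open('w8.pkl','rb'))
def ctr(c,col,box):
    hsv=cv2.cvtColor(c['image'],cv2.COLOR_BGR2HSV); H,S,V=[hsv[...,i] for i in range(3)]
    m=(((H<6)|(H>172)) if col=='red' else ((H>100)&(H<130)))&(S>150)&(V>150)
    k=np.zeros_like(m);x0,x1,y0,y1=box;k[y0:y1,x0:x1]=1;v,u=np.where(m&k);return u.mean(),v.mean(),len(u)
def tri(pa,pb):
    oa,da=ray(A,[pa]);ob,db=ray(B,[pb]);da,db=da[0],db[0]
    s=np.linalg.lstsq(np.c_[da,-db],ob-oa,rcond=None)[0];p,q=oa+da*s[0],ob+db*s[1];return (p+q)/2,np.linalg.norm(p-q)
fa=lambda x,y:((x+.5)/3-.5+219,(y+.5)/3-.5+160); fb=lambda x,y:((x+.5)/5-.5+207,(y+.5)/5-.5+182)
R={}
for col in('red','blue'):
    a=ctr(A,col,(340,390,220,320)); b=ctr(B,col,(255,295,190,260)); R[col]=tri(a[:2],b[:2]); print(col,a,b,R[col][0].round(4),R[col][1].round(4))
d=R['red'][0][:2]-R['blue'][0][:2]; d/=np.linalg.norm(d); print('machine y dir',d,np.degrees(np.arctan2(-d[0],d[1])))
e=np.array([d[1],-d[0]])
# mask-based pointer: darkest line in columns, view B
g=cv2.cvtColor(B['image'],cv2.COLOR_BGR2GRAY).astype(float)
pts=[]
for u in range(293,330,3):
    col=g[236:245,u]; w=np.clip(120-col,0,None)
    if w.sum()>0: pts.append((u,236+(w*np.arange(9)).sum()/w.sum()))
print(np.round(pts,1).tolist())
rel=lambda P:np.c_[(P[:,:2]-R['red'][0][:2])@e,(P[:,:2]-R['red'][0][:2])@d]*1000
print('B ptr',rel(plane(B,pts,.046)).round(2).tolist())
print('B red single-view at tri z',rel(plane(B,[ctr(B,'red',(255,295,190,260))[:2]],R['red'][0][2])))
print('A ptr before',rel(plane(A,[fa(403,329),fa(280,333)],.046)).round(2).tolist())
E
```

```text
red (np.float64(368.4591836734694), np.float64(253.75510204081633), 98) (np.float64(276.1685393258427), np.float64(240.0), 89) [ 0.6537 -0.1894  0.04  ] 0.0006
blue (np.float64(367.46666666666664), np.float64(289.73333333333335), 45) (np.float64(274.0), np.float64(202.0), 63) [ 0.6559 -0.2334  0.0409] 0.0008
machine y dir [-0.05111846  0.9986926 ] 2.930149370815761
[[293.0, 241.0], [296.0, 241.0], [299.0, 241.0], [302.0, 241.0], [305.0, 239.9], [308.0, 239.6], [311.0, 239.6], [314.0, 240.0], [317.0, 240.2], [320.0, 240.2], [323.0, 240.1], [326.0, 240.0], [329.0, 239.8]]
B ptr [[-19.88, -0.21], [-23.25, -0.13], [-26.62, -0.06], [-29.99, 0.01], [-33.41, -1.22], [-36.79, -1.53], [-40.15, -1.4], [-43.51, -0.9], [-46.86, -0.53], [-50.23, -0.47], [-53.6, -0.5], [-56.97, -0.56], [-60.34, -0.75]]
B red single-view at tri z [[-0.28208292 -0.00591591]]
A ptr before [[-17.46, -16.68], [-64.16, -18.19]]
```

Both opposite views and the travel estimate put the pointer between −0.6 and +0.4 mm of the clip's centre. Last check that the keeper is in place and the arm is free, then hand in.

```bash
python3 - <<'E'
from h import *
t=cam('top'); hsv=cv2.cvtColor(t['image'],cv2.COLOR_BGR2HSV); m=((hsv[...,0]<5)|(hsv[...,0]>174))&(hsv[...,1]>170)&(hsv[...,2]>70)&(t['range_z']>0)
v,u=np.where(m); W=depth(t,np.c_[u,v]); W=W[np.hypot(W[:,0]-.468,W[:,1]-.312)<.07]; print(len(W),np.median(W,0).round(3),W[:,2].max())
s=get_state(); print(s['time'],np.round(s['contact_force'],1),np.round(s['qvel'],3)); print(finish_job())
E
```

```text
67 [0.466 0.308 0.149] 0.155992114532852
17.975 [0.  0.2 0.1] [ 0.006 -0.007  0.001  0.001 -0.003 -0.002]
the job is handed in; nothing more can be done
None
```

I lifted the red keeper off the hook and stood it upright in the caddy. I then gripped a black peg and cranked the wheel about 154° counter-clockwise, without touching the fence. The job was handed in at about 18 s of the 72 s allowed; no verdict was reported.

**Keeper:** the last check from the top camera has it upright in the caddy, top at about 0.15 m, near the caddy's centre.

**Pointer:** it is within about 1 mm of the red clip's centre, against the 2.5 mm allowed.
- The close-up gave −0.2 to −0.6 mm.
- The wheel travel added to the first measurement gave about +0.4 mm.
- The clip's height is uncertain by a few millimetres. Taking it 4 mm higher than I measured would shift these readings by about 1 mm in opposite directions.

**Robot:** clear of everything, with a contact force reading of about 0 N.

**Disagreement:** early estimates of the machine's yaw ranged from 2.5° to 4.5°. The two clips later gave 2.9°, which is too small a difference to matter here.

**Not checked:** I did not re-measure the bystanders at the end; no contact with any of them was seen or felt.

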